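# Feel the flange gap on a tube furnace with a taper gauge

## Robot

A 6-joint arm with a two-finger parallel gripper is mounted at the origin on the work surface. World frame = base frame: x ahead of the robot, y to its left, z up, the work surface at z = 0. Lengths are in m, angles in degrees, forces in N, time in s.
With the tool pointing down it reaches from about 0.25 to 0.8 m from the base axis. Payload 8.5 kg.
Tool frame: the origin (TCP) lies at the very end of the fingers, on their centre line; the grasp point (between the pads) lies 19 mm behind it (tcp_to_grasp is the distance from the TCP to the grasp point, in m); z points along the fingers, y is the direction in which the jaws open and shut (so a half turn about z gives the same grasp; the last joint's range is limited). The gripper opens to 85 mm and grips with 20 to 120 N. Pads are 22 mm wide; open, the fingers measure 114 mm over their backs; the gripper's body (76 mm by 85 mm) begins 54 mm behind the grasp point. The pads swing forward as they close: fully open they stand 13 mm farther back than shut.
Start: joints at [70.13, 13.648, -0.773, 75.585, 0, 90], TCP at [0.178, 0.494, 0.204] pointing down, gripper open.
Joint ranges: [-152.45, 152.45], [-59.26, 108.67], [-65.41, 83.53], [-104.44, 129.93], [-82.83, 76.93], [-180, 180]. Speed limits (degrees/s): [127.2, 127.2, 159.86, 180, 180, 180].

## Interface

Orientations are given as [roll, pitch, yaw] about the fixed x, y, z axes, in that order (R = Rz(yaw) Ry(pitch) Rx(roll)).
In Python, from rig import * gives the robot as it stands.
- The arm moves only by the tool servo_tool, never from a script. Its argument "increments" is a list that holds one entry, the list of rows, each a list of 7 numbers: the shift along the tool's x, y, z in m, then the turn, a rotation vector about the tool's x, y, z in degrees, then the closure in counts, from 0 (fully open) to 255 (shut). In form: [[[x, y, z, rx, ry, rz, gripper], ...]]. A call has 1 to 20 rows; each row is the pose to reach, as a shift and turn from the pose commanded when the call began, along the tool's axes at that moment; what a row does not reach only later rows make up. A row lasts 1/10 s, in which the tool goes at most 50 mm and 8.59 degrees, less where a joint would pass 70% of its speed; a pose out of reach is approached as far as the arm can. A call with a gripper value outside its range is refused whole. The fingers move at their own pace and stop on an object; the grip force is fixed at half the most. Time passes only in rows, so rows that repeat a pose let the fingers close. It gives the time, the measured TCP pose, the force and the opening at its end, in the units of the state.
- get_state(): the state, without advancing time (a new reading comes with each control period).
- grab_frame(name): name is "scene" or "top"; returns (picture, depth): 480x640x3 uint8, red, green, blue; 480x640 float32, m along the optical axis (not along the pixel's ray), 0 where there is no reading.
- camera_model(name): a dict with "fx", "fy", "cx", "cy" (pixels), "eye" and "orientation" of the camera in the world. Camera axes: x right, y up, looking along -z (the intrinsics and any distortion apply to the point x, -y, -z); pixel columns grow to the right and rows downward; lengths in m; the calibration is good to about 2 mm. A picture is of the moment at which its call begins. camera_model takes no time and is no camera call.
- close_job(): hands the job in, once; it reports no verdict.
The state is a dict: "t": time; "qpos": joint angles; "dq": joint speeds; "effort": joint torques, N m; "position": TCP position; "orientation": TCP orientation; "ft_force": force on the tool from outside, world axes, zero at the start; "moment": the same for the moment, N m; "gripper_width": opening from 0.0 (shut) to 1.0 (fully open).
Only numpy, scipy, OpenCV 4.12 (cv2) and the standard library are available. Lean on these libraries where they do the work, as an engineer would, in place of code of your own. Each camera call takes 0.05 s, during which the arm holds its last target.

## Task

Tidy away the loose brass nut of the furnace's flange joint by dropping it into the steel dish, so that it does not get lost. Then take the blue-handled taper gauge out of its stand and slide its blade straight down into the gap between the two aluminium flange plates, with its two tapering faces towards the plates, until both plates press on it and it drags snugly; do not ram it in. Finish while still holding the gauge there by its handle, still and upright (do not let go), with the jar, the crucible and the wrench left where they are.

Things in the scene. Friction and masses are not known exactly. Their poses are not given: they have to be found in the camera images.
- nut_mid (a point): Loose knurled brass ring nut lying flat on the bench in front of the flange joint (nearer the robot): 34 mm diameter, 18 mm tall, 16 mm hole, about 70 g. This point is its centre, 9 mm above its underside.
- dish_mid (a point): Loose round steel dish, open at the top: 100 mm diameter at the rim, 34 mm tall, 3 mm wall, 4 mm bottom, 400 g. This point is on its axis, half-way up, 17 mm above the bench.
- gauge_handle (a point): Centre of the taper gauge's blue handle, a box 40 mm (x) by 22 mm (y) by 56 mm tall (z). The gauge (about 120 g) stands upright in its stand's slot, blade down, the handle's underside resting on the stand's top. z points up, away from the blade. Lift it 75 mm straight up to draw it out.
- gauge_tip (a point): Lower end of the gauge's steel blade, 103 mm below the handle's centre, same axes. The blade hangs from the handle's underside: 75 mm long, 24 mm wide (x), its thickness (y) growing evenly from 3 mm at the tip to 13 mm at the handle, the same on both faces.
- stand: Stand of the gauge: white block 70 mm (x) by 50 mm (y), 95 mm tall, fixed to the bench, with a 30 by 17 mm slot down its middle. Origin at the centre of its underside.
- furnace_mouth (a point): Furnace-side flange plate: upright, aluminium, 90 mm wide (x), 90 mm tall, 12 mm thick, top edge 145 mm above the bench. The point is the middle of its top edge, in the plane of the inner face that bounds the gap; y points into this plate, towards the furnace, z up. The top 9 mm of the inner edge is bevelled, so the gap's mouth is about 4 mm wider on each side.
- line_mouth (a point): Line-side flange plate, mirror image of the furnace-side one and parallel to it. The point is the middle of its top edge in the plane of its inner face; axes as there, so y points into the gap. The gap lies between the two points, 5.5 to 8 mm wide, different each time. The blade first touches both plates with its tip about 27 to 46 mm below the top edges.
- furnace_plate: The same furnace-side plate; origin 45 mm below furnace_mouth. Steel bellows carry it: it slides only along y, springing back with 5 N per mm, up to 8 mm. Once touching, each plate presses about 0.33 N more per mm of blade depth. Snug is about 3 to 10 N a plate, felt as an upward push of about 5 to 15 N while it slides; over 28 N is ramming.
- line_plate: The same line-side plate; origin 45 mm below line_mouth; the same bellows, giving towards -y. The gauge's handle would meet the plates at a tip depth of 75 mm, which is too deep. Behind this plate a tube and elbow run 130 mm away from the gap, no higher than 128 mm.
- furnace: The black tube furnace and its white tube, fixed: 170 mm diameter, 188 mm tall, starting 190 mm from the gap. Origin on the bench below furnace_mouth.
- gauge: The taper gauge; origin at its blade's tip.
- nut: The brass nut; origin at the centre of its underside.
- crucible_mid (a point): White ceramic crucible, 44 mm diameter, 40 mm tall; its centre. Leave it alone.
- jar_mid (a point): Amber jar with black cap, 52 mm diameter, 75 mm tall; its centre. Leave it alone.
- wrench: Steel wrench lying on the bench behind the flange joint, 160 mm long. Leave it alone.
Not all that is in view belongs to the job. Leave any orange or white look-alike of the gauge alone. Of the things shaped like the nut, the brass one is meant.

How it is judged (in metres and radians):
On the way, in this order (a step that is already met when the one before it is completed fails the run):
1. the brass nut lies in the steel dish and is let go (horizontal distance between nut_mid and dish_mid below 0.045 m and z of nut_mid in the frame of dish_mid between -0.015 and 0.012 m and contact force between the fingers and nut below 0.2 N and angle between dish_mid's own z axis and vertical below 0.2 rad), for 0.2 s.
2. the gauge's blade is in the gap and touches both plates (height (world z) of gauge_tip between 0.071 and 0.127 m and angle between gauge_tip's own z axis and vertical below 0.15 rad and angle between the y axis of gauge_tip and the y axis of furnace_mouth, either way round below 0.2 rad and y of gauge_tip in the frame of furnace_mouth below 0.003 m and y of gauge_tip in the frame of line_mouth above -0.003 m and x of gauge_tip in the frame of furnace_mouth between -0.034 and 0.034 m and contact force between gauge and furnace_plate above 1 N and contact force between gauge and line_plate above 1 N), for 0.2 s.
At the end, for the whole second after the job is handed in: Nut released in the upright dish. Blade upright (0.15 rad) and aligned (0.2 rad) between the plates, tip 18-74 mm below their tops, within 34 mm of their middle; each plate presses it with 1-28 N; fingers hold it (over 2 N), still (under 10 mm/s) (all of step 1 and all of step 2 and contact force between gauge and furnace_plate below 28 N and contact force between gauge and line_plate below 28 N and contact force between the fingers and gauge above 2 N and linear speed of gauge below 0.01 m/s); the arm keeps its last pose, push and grip.
It fails at once if the gauge is rammed in: more than 45 N on a flange plate (contact force between gauge and furnace_plate above 45 N or contact force between gauge and line_plate above 45 N).
It fails at once if the jar, the crucible or the wrench is moved more than 30 mm (distance of any of jar_mid, crucible_mid, wrench from where it was at the start of the episode above 0.03 m).
It also fails if it takes over 54 s, if anything falls off the work surface, if the arm or the gripper's body presses on something with over 40 N, if the wrist force passes 120 N, or if a joint passes its speed limit or range.

## Working session

There is one attempt and no reset: what is moved stays moved. The work goes in short steps, Python scripts to look and compute and a tool call to move; the robot and the scene stay as the last step left them, time stands still between calls to the robot, and variables do not carry over. Pictures are saved under pics/ and viewed, and the job is handed in when it is done.

Besides the shell and the picture viewer there is one more tool, called after "Emit:" as a command line: name --argument value ..., lists and objects as JSON in quotes. servo_tool: Moves the arm, as the interface text tells. Its arguments: {"type":"object","properties":{"increments":{"type":"array"}},"required":["increments"]}

```bash
mkdir -p pics; ls
python3 - <<'E'
from rig import *
import cv2,numpy as np
print(get_state())
for n in("scene","top"):
    im,d=grab_frame(n); print(n,camera_model(n))
    cv2.imwrite(f"pics/{n}0.png",cv2.cvtColor(im,cv2.COLOR_RGB2BGR)); np.save(f"{n}0.npy",d)
E
```

```text
pics
{'t': 0.0, 'qpos': array([ 7.01300103e+01,  1.36809897e+01, -8.17339801e-01,  7.55846203e+01,
        1.66394266e-03,  9.00008915e+01]), 'dq': array([-0.03559945,  0.100926  , -0.00811618, -0.00326715, -0.09467088,
       -0.02717729]), 'effort': array([-2.23954835e-04, -5.38789487e+01,  3.46437013e+01,  1.82468287e-02,
        5.80811934e-05, -6.19053822e-07]), 'position': array([0.17827474, 0.49331419, 0.20347466]), 'orientation': array([-1.79917050e+02, -1.66265028e-03,  1.60129116e+02]), 'ft_force': array([ 0.14317374, -0.24985106, -0.11498045]), 'moment': array([-0.01453147, -0.02333408, -0.03565577]), 'gripper_width': 1.0027635844188434}
scene {'fx': 535.0569636501817, 'fy': 535.0569636501817, 'cx': 318.60599260358293, 'cy': 235.02573779455952, 'eye': array([ 1.20190549, -0.42791196,  0.87010854]), 'orientation': array([42.42780087,  0.11648127, 62.10261003])}
top {'fx': 492.04419980887474, 'fy': 492.04419980887474, 'cx': 312.1087328717815, 'cy': 235.45819380884734, 'eye': array([ 0.52657788, -0.08040365,  0.8835777 ]), 'orientation': array([  4.42881048,  -1.39150314, -90.20491346])}
```

View pics/scene0.png

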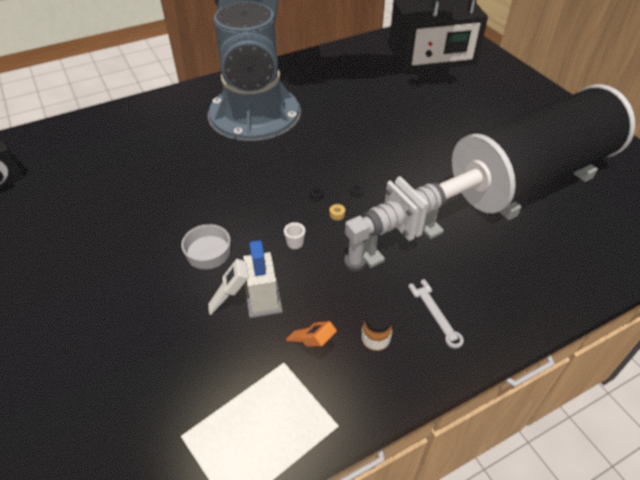

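View pics/top0.png

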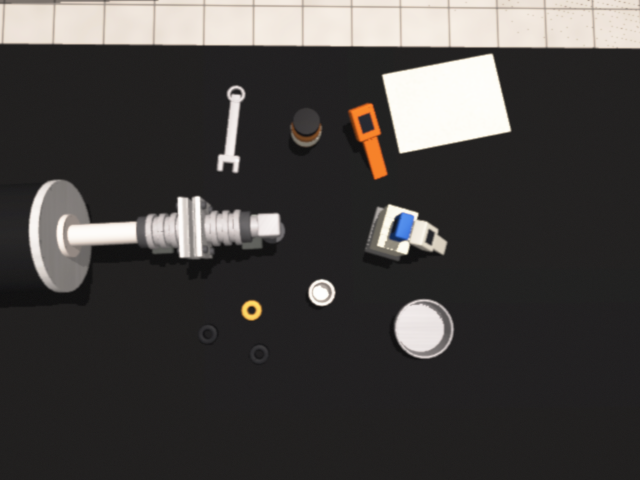

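```bash
cat > h.py <<'E'
from rig import *
import cv2,numpy as np
from scipy.spatial.transform import Rotation as R
def cam(n):
    c=camera_model(n); Rm=R.from_euler('xyz',c['orientation'],degrees=True).as_matrix(); return c,np.array(c['eye']),Rm
def ray(n,u,v):
    c,e,Rm=cam(n); d=np.array([(u-c['cx'])/c['fx'],-(v-c['cy'])/c['fy'],-1.]); return e,Rm@d
def onz(n,u,v,z):
    e,d=ray(n,u,v); return e+d*(z-e[2])/d[2]
def proj(n,p):
    c,e,Rm=cam(n); q=Rm.T@(np.array(p)-e); return np.array([c['cx']+c['fx']*q[0]/-q[2], c['cy']-c['fy']*q[1]/-q[2], -q[2]])
def cloud(n,d):
    c,e,Rm=cam(n); v,u=np.mgrid[:480,:640]
    P=np.stack([(u-c['cx'])/c['fx']*d,-(v-c['cy'])/c['fy']*d,-d],-1)
    return P@Rm.T+e
def save(im,name,box=None,s=1):
    im=cv2.cvtColor(im,cv2.COLOR_RGB2BGR)
    if box: im=im[box[1]:box[3],box[0]:box[2]]
    cv2.imwrite('pics/'+name,cv2.resize(im,None,fx=s,fy=s,interpolation=cv2.INTER_CUBIC))
E
python3 - <<'E'
from h import *
np.set_printoptions(precision=4,suppress=True)
print(proj('scene',[.178,.494,.204]),proj('top',[.178,.494,.204]),proj('scene',[0,0,0]))
for n in('scene','top'):
    im=cv2.cvtColor(cv2.imread(f'pics/{n}0.png'),cv2.COLOR_BGR2RGB); d=np.load(n+'0.npy'); P=cloud(n,d)
    b=P[(d>0)&(P[...,2]<.01)&(abs(P[...,1])<.4)&(P[...,0]>.2)&(P[...,0]<.9)]; print('bench z',np.median(b[:,2]))
    hsv=cv2.cvtColor(im,cv2.COLOR_RGB2HSV)
    for nm,lo,hi in(('brass',(17,120,100),(28,255,255)),('blue',(105,150,60),(125,255,255))):
        m=cv2.inRange(hsv,lo,hi); k,l,s,c=cv2.connectedComponentsWithStats(m)
        for i in range(1,k):
            if s[i,4]>30:
                q=P[(l==i)&(d>0)]
                print(n,nm,s[i],c[i],np.median(q,0),q.min(0),q.max(0))
    p=np.concatenate([P[d>0]])
    save(im,n+'0_crop.png',(160,80,480,320) if n=='top' else (170,170,490,370),2.4)
E
```

```text
[448.0976  28.5629   1.3927] [-143.6667  545.4773    0.6364] [253.2902 111.6443   1.4942]
bench z -4.0590654643235524e-05
scene brass [329 203  17  17 222] [336.8198 211.2973] [0.4644 0.0078 0.0138] [ 0.4285 -0.0105 -0.0038] [0.4816 0.0384 0.0214]
scene blue [250 241  13  21 200] [256.48 249.59] [ 0.5986 -0.2354  0.1502] [ 0.4474 -0.2475 -0.0026] [ 0.6189 -0.1855  0.1531]
bench z -0.000218231298494298
top brass [241 300  21  21 309] [251.1586 309.7832] [0.4636 0.0052 0.0167] [ 0.4446 -0.0123 -0.0045] [0.4802 0.0252 0.0225]
top blue [390 214  23  27 400] [402.13   227.1775] [ 0.5957 -0.2339  0.1501] [ 0.5778 -0.2492  0.1093] [ 0.6156 -0.2227  0.1546]
```

View pics/top0_crop.png

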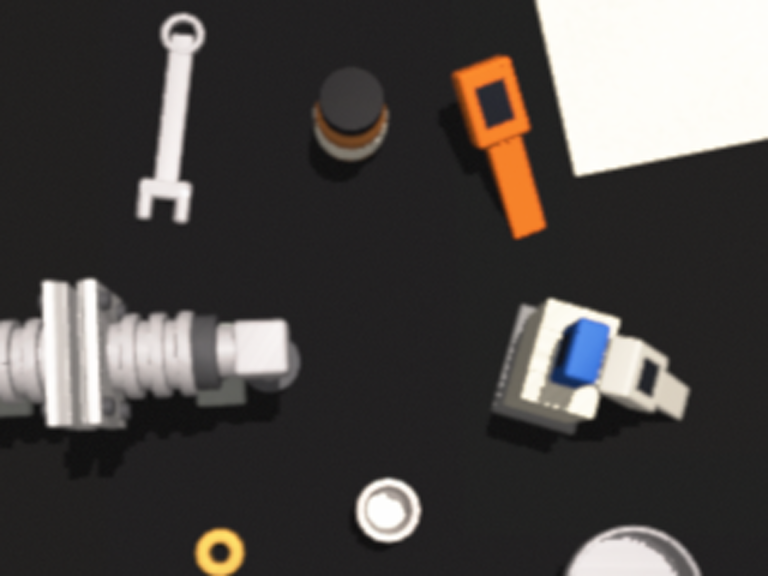

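View pics/scene0_crop.png

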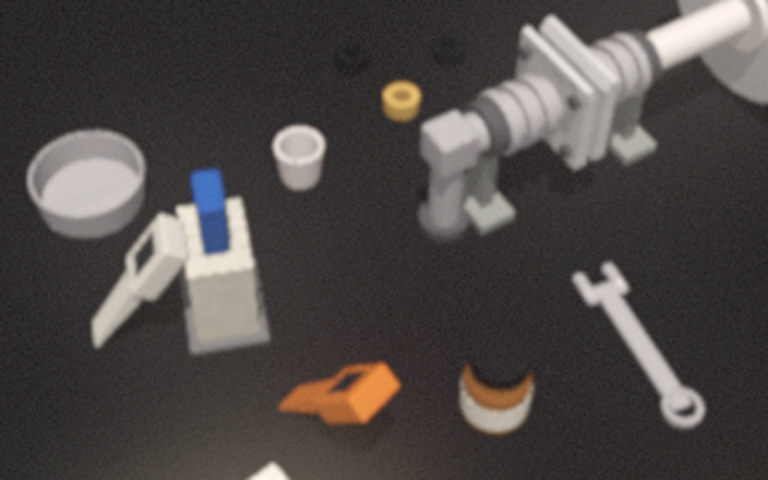

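Run:
```python
from h import *
np.set_printoptions(precision=4,suppress=True)
D={};I={};PP={}
for n in('scene','top'):
    I[n]=cv2.cvtColor(cv2.imread(f'pics/{n}0.png'),cv2.COLOR_BGR2RGB); D[n]=np.load(n+'0.npy'); PP[n]=cloud(n,D[n])
# noise, nut top
for n in I:
    P=PP[n];z=P[...,2];ok=D[n]>0
    hsv=cv2.cvtColor(I[n],cv2.COLOR_RGB2HSV)
    def rect(nm,m):
        pts=P[m][:,:2].astype(np.float32)*1000
        if len(pts)<5: return
        print(n,nm,len(pts),cv2.minAreaRect(pts),'mean',pts.mean(0),'z',np.median(P[m][:,2]))
    x,y=P[...,0],P[...,1]
    blue=cv2.inRange(hsv,(100,120,50),(128,255,255))>0
    rect('handle top',ok&blue&(z>.146)&(z<.156))
    rect('stand top',ok&~blue&(z>.090)&(z<.1)&(abs(x-.6)<.07)&(abs(y+.235)<.07))
    rect('dish rim',ok&(z>.029)&(z<.038)&(abs(x-.42)<.12)&(abs(y+.28)<.12))
    m=ok&(z>.029)&(z<.038)&(abs(x-.42)<.12)&(abs(y+.28)<.12)
    print(cv2.minEnclosingCircle(P[m][:,:2].astype(np.float32)*1000))
    br=cv2.inRange(hsv,(15,90,80),(32,255,255))>0
    m=ok&br&(z>.014)&(z<.022)&(abs(y)<.06)&(abs(x-.46)<.05); print('nut',cv2.minEnclosingCircle(P[m][:,:2].astype(np.float32)*1000))
    rect('plates',ok&(z>.140)&(z<.150)&(abs(y-.1)<.1)&(abs(x-.6)<.12))
    m=ok&(z>.140)&(z<.150)&(abs(y-.1)<.1)&(abs(x-.6)<.12)
    vs,us=np.nonzero(m); print(us.min(),us.max(),vs.min(),vs.max())
    for a,b in ((-.002,.012),):
        q=P[ok&(abs(x-.42)<.03)&(abs(y+.28)<.03)]; print('dish bottom z',np.median(q[:,2]))
im=I['top'];save(im,'top_plate.png',(130,180,300,280),4.7)
save(im,'top_gauge.png',(350,190,460,270),7)
save(I['scene'],'scene_plate.png',(360,165,460,250),8)
```

```text
scene handle top 205 ((598.029052734375, -235.87210083007812), (21.68926429748535, 40.959495544433594), 68.61835479736328) mean [ 598.8907 -235.654 ] z 0.15027138433166165
scene stand top 653 ((593.62158203125, -250.5999755859375), (81.37002563476562, 73.89788055419922), 73.37035369873047) mean [ 604.3168 -244.7578] z 0.09456850220985302
scene dish rim 280 ((431.9194030761719, -290.1739501953125), (98.59862518310547, 100.19182586669922), 60.436973571777344) mean [ 431.1067 -290.2424] z 0.03249934260752474
((432.0908203125, -290.4999694824219), 51.03282928466797)
nut ((464.1111145019531, 6.577396869659424), 17.80961036682129)
scene plates 387 ((597.5726318359375, 88.00314331054688), (92.80046844482422, 35.19776916503906), 3.3149971961975098) mean [599.5405  87.3946] z 0.14424569073194826
387 427 178 211
dish bottom z 0.004132686983848721
top handle top 339 ((597.2410278320312, -236.86280822753906), (20.175384521484375, 38.22818374633789), 72.83761596679688) mean [ 597.1046 -236.3993] z 0.15040579245420194
top stand top 862 ((593.619873046875, -252.9629364013672), (81.16856384277344, 70.26228332519531), 73.27131652832031) mean [ 594.2273 -237.3301] z 0.09482186792382885
top dish rim 384 ((431.8973388671875, -293.33428955078125), (97.96151733398438, 97.3125228881836), 88.25947570800781) mean [ 430.0068 -297.1658] z 0.03328956131633243
((432.1118469238281, -293.2456970214844), 49.80930709838867)
nut ((463.6082458496094, 4.452995300292969), 16.872671127319336)
top plates 782 ((597.9885864257812, 84.77168273925781), (90.21504974365234, 32.35457992553711), 2.5717508792877197) mean [597.0657  85.1087] z 0.1442960996272627
179 202 197 256
dish bottom z 0.003874182173331464
```

View pics/top_plate.png

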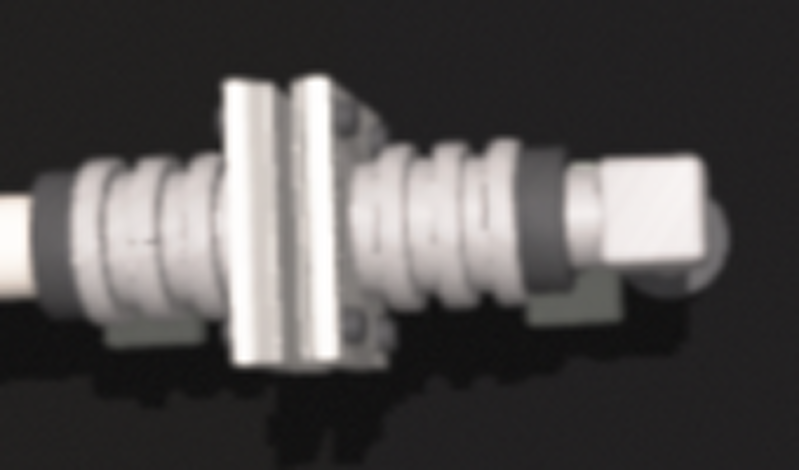

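View pics/scene_plate.png

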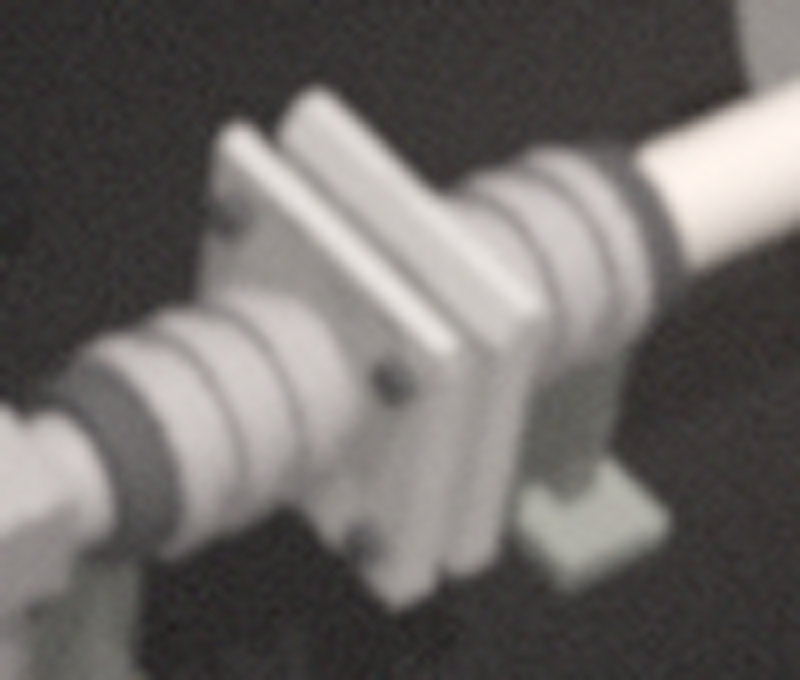

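View pics/top_gauge.png

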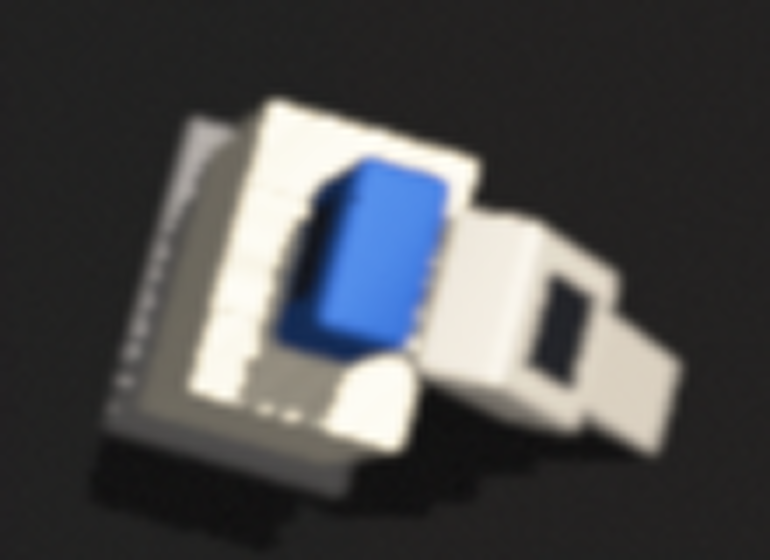

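```bash
cat >> h.py <<'E'
np.set_printoptions(precision=4,suppress=True)
def inc(p,yaw,tp):
    "world target -> shift along tool axes, tool straight down at yaw"
    Rm=R.from_euler('xyz',[180,0,yaw],degrees=True).as_matrix(); return Rm.T@(np.array(tp)-np.array(p))
E
python3 - <<'E'
from h import *
P=cloud('top',np.load('top0.npy'))
im=cv2.cvtColor(cv2.imread('pics/top0.png'),cv2.COLOR_BGR2HSV)
# lookalike right of the stand, max heights
for u in range(408,450,4): print(u,P[238,u],P[232,u])
c=[.178,.494,.204]
print(inc(c,160.13,[.464,.0055,.10]),inc(c,160.13,[.464,.0055,.004]))
a=[.464,.0055,.004]
print(inc(a,160.13,[.432,-.2915,.026]))
E
```

```text
408 [ 0.5793 -0.2426  0.1496] [ 0.5881 -0.2422  0.152 ]
412 [ 0.5825 -0.259   0.1044] [ 0.5924 -0.26    0.101 ]
416 [ 0.5823 -0.2647  0.1076] [ 0.5922 -0.2658  0.1034]
420 [ 0.5821 -0.2703  0.1107] [ 0.5917 -0.2709  0.109 ]
424 [ 0.5821 -0.2768  0.1103] [ 0.5915 -0.2766  0.1116]
428 [ 0.583  -0.2866  0.097 ] [ 0.5924 -0.2859  0.1007]
432 [ 0.584  -0.2968  0.0835] [ 0.5931 -0.2947  0.0921]
436 [ 0.586  -0.3113  0.0552] [ 0.5945 -0.3057  0.0759]
440 [ 0.5873 -0.3236  0.0362] [ 0.601  -0.3348 -0.0021]
444 [ 0.59   -0.3415 -0.0008] [ 0.6008 -0.3415  0.    ]
448 [ 0.5898 -0.348   0.0018] [ 0.6008 -0.3487  0.0005]
[-0.435  -0.3622  0.104 ] [-0.435  -0.3622  0.2   ]
[-0.0709 -0.2902 -0.022 ]
```

Emit:
servo_tool --increments '[[[-0.435, -0.3622, 0.104, 0, 0, 0, 0], [-0.435, -0.3622, 0.104, 0, 0, 0, 0], [-0.435, -0.3622, 0.104, 0, 0, 0, 0], [-0.435, -0.3622, 0.104, 0, 0, 0, 0], [-0.435, -0.3622, 0.104, 0, 0, 0, 0], [-0.435, -0.3622, 0.104, 0, 0, 0, 0], [-0.435, -0.3622, 0.104, 0, 0, 0, 0], [-0.435, -0.3622, 0.104, 0, 0, 0, 0], [-0.435, -0.3622, 0.104, 0, 0, 0, 0], [-0.435, -0.3622, 0.104, 0, 0, 0, 0], [-0.435, -0.3622, 0.104, 0, 0, 0, 0], [-0.435, -0.3622, 0.104, 0, 0, 0, 0], [-0.435, -0.3622, 0.104, 0, 0, 0, 0], [-0.435, -0.3622, 0.104, 0, 0, 0, 0], [-0.435, -0.3622, 0.104, 0, 0, 0, 0]]]'

```text
t: 1.6
position: [0.4639, 0.0058, 0.1001]
orientation: [-180.0, -0.0, 160.2]
ft_force: [-0.3, 0.5, -0.2]
gripper_width: 0.999
```

Emit:
servo_tool --increments '[[[0, 0, 0.05, 0, 0, 0, 0], [0, 0, 0.08, 0, 0, 0, 0], [0, 0, 0.096, 0, 0, 0, 0], [0, 0, 0.096, 0, 0, 0, 0], [0, 0, 0.096, 0, 0, 0, 255], [0, 0, 0.096, 0, 0, 0, 255], [0, 0, 0.096, 0, 0, 0, 255], [0, 0, 0.096, 0, 0, 0, 255], [0, 0, 0.096, 0, 0, 0, 255], [0, 0, 0.096, 0, 0, 0, 255], [0, 0, 0.096, 0, 0, 0, 255], [0, 0, 0.096, 0, 0, 0, 255]]]'

```text
t: 2.8
position: [0.4644, 0.0051, 0.0041]
orientation: [-180.0, -0.0, 160.1]
ft_force: [0.7, -0.3, 0.2]
gripper_width: 0.002
```

Run:
```python
from h import *
for n in("scene","top"):
    im,d=grab_frame(n); np.save(n+'1.npy',d); save(im,n+'1.png')
```

```text
(no output)
```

View pics/top1.png

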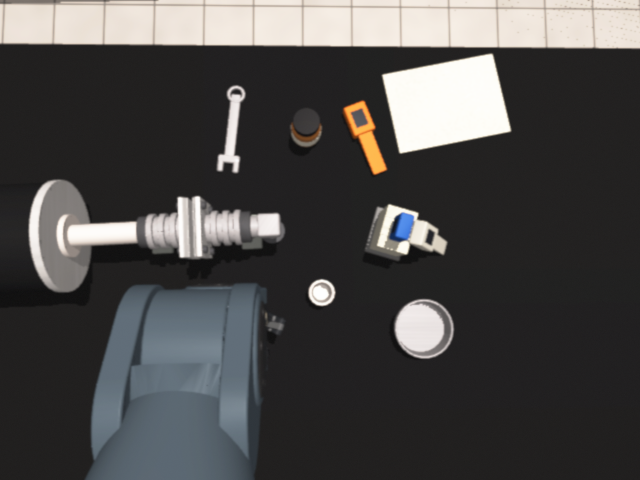

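View pics/scene1.png

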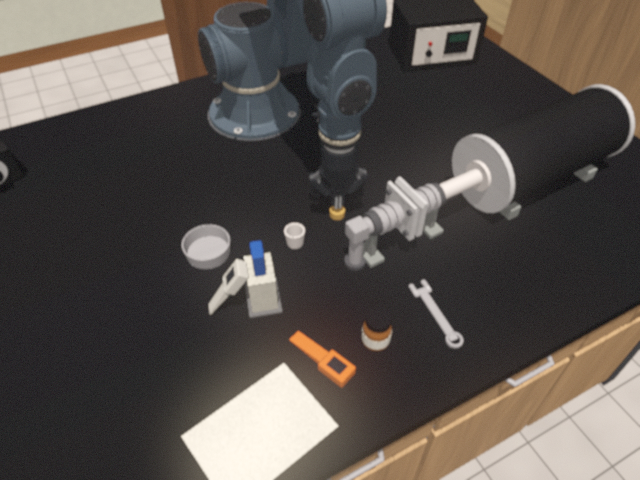

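Run:
```python
from h import *
im=cv2.cvtColor(cv2.imread('pics/scene1.png'),cv2.COLOR_BGR2RGB)
save(im,'s1c.png',(300,150,400,230),8)
P=cloud('scene',np.load('scene1.npy'))
hsv=cv2.cvtColor(im,cv2.COLOR_RGB2HSV)
m=(cv2.inRange(hsv,(15,90,80),(32,255,255))>0)&(abs(P[...,1])<.06)&(abs(P[...,0]-.46)<.06)
v,u=np.nonzero(m);print(len(u),u.mean(),v.mean(),u.min(),u.max(),v.min(),v.max(),P[m].min(0),P[m].max(0),np.median(P[m],0))
print(proj('scene',get_state()['position']),get_state()['gripper_width'])
```

```text
197 336.8629441624365 213.0761421319797 329 345 206 220 [ 0.4321 -0.01   -0.0022] [0.4828 0.0362 0.0397] [0.4705 0.004  0.0123]
[335.9606 214.5756   1.2156] 0.00010708755146512094
```

View pics/s1c.png

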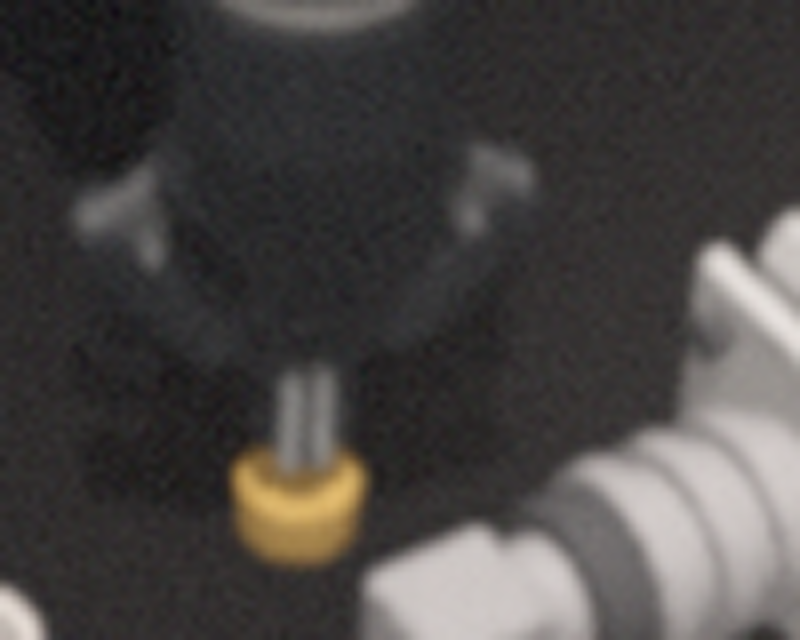

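Emit:
servo_tool --increments '[[[0, 0, -0.03, 0, 0, 0, 255], [0, 0, -0.06, 0, 0, 0, 255], [0, 0, -0.08, 0, 0, 0, 255], [0, 0, -0.08, 0, 0, 0, 255]]]'

```text
t: 3.3
position: [0.4662, 0.0052, 0.0865]
orientation: [179.9, 0.2, 160.1]
ft_force: [0.2, 0.2, -0.5]
gripper_width: 0.0
```

Run:
```python
from h import *
im,d=grab_frame('scene'); np.save('scene2.npy',d)
save(im,'s2c.png',(300,150,400,230),8)
P=cloud('scene',d)
hsv=cv2.cvtColor(im,cv2.COLOR_RGB2HSV)
m=(cv2.inRange(hsv,(15,90,80),(32,255,255))>0)&(abs(P[...,1])<.06)&(abs(P[...,0]-.46)<.06)
v,u=np.nonzero(m);print(len(u),u.mean(),v.mean(),u.min(),u.max(),v.min(),v.max(),P[m].min(0),P[m].max(0),np.median(P[m],0))
q=P[m&(P[...,2]>.014)&(P[...,2]<.022)];print(cv2.minEnclosingCircle(q[:,:2].astype(np.float32)*1000))
print(proj('scene',get_state()['position']),get_state())
```

```text
247 336.9230769230769 211.66801619433198 329 345 204 220 [ 0.4271 -0.0093 -0.0038] [0.4818 0.0373 0.0217] [0.4645 0.0074 0.0123]
((463.71820068359375, 6.763946056365967), 18.1257266998291)
[337.0274 188.4995   1.1553] {'t': 3.35, 'qpos': array([  0.6442,  12.0561, -21.3092,  56.4877,  -0.0038,  20.5161]), 'dq': array([ 0.0228,  1.3114, -2.2366, -1.1167, -0.0001, -0.0981]), 'effort': array([ -0.0001, -49.432 ,  32.0439,   0.486 ,  -0.0006,   0.0001]), 'position': array([0.4654, 0.0052, 0.0851]), 'orientation': array([179.9521,   0.1389, 160.1281]), 'ft_force': array([ 0.2551,  0.5626, -0.7641]), 'moment': array([-0.0774, -0.016 , -0.0382]), 'gripper_width': -0.000384492861017236}
```

View pics/s2c.png

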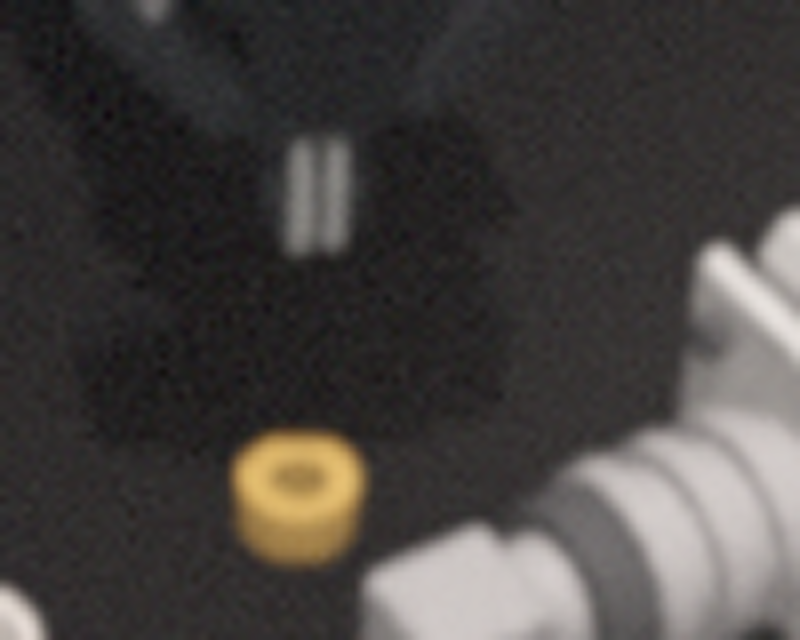

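Run:
```python
from h import *
im,d=grab_frame('scene'); P=cloud('scene',d); s=get_state(); p=s['position']; print(p,s['gripper_width'])
m=(d>0)&(np.linalg.norm(P[...,:2]-p[:2],axis=-1)<.03)&(P[...,2]>.03)
z=np.sort(P[m][:,2]);print(len(z),z[:10])
for a in np.arange(.07,.14,.005):
    q=P[m&(P[...,2]>=a)&(P[...,2]<a+.005)]
    if len(q): print(round(a,3),len(q),q.mean(0))
save(im,'s3c.png',(300,150,400,230),8)
```

```text
[0.4645 0.0052 0.084 ] -0.0012117678771389204
929 [0.1146 0.1147 0.115  0.1151 0.1156 0.1165 0.1186 0.1187 0.1187 0.119 ]
0.11 3 [0.4753 0.0045 0.1148]
0.115 11 [0.4745 0.0033 0.1182]
0.12 22 [0.4745 0.0025 0.1225]
0.125 31 [0.4731 0.0025 0.1278]
0.13 19 [0.4749 0.005  0.133 ]
0.135 30 [0.4723 0.0018 0.1374]
0.14 25 [0.4736 0.0023 0.1427]
```

View pics/s3c.png

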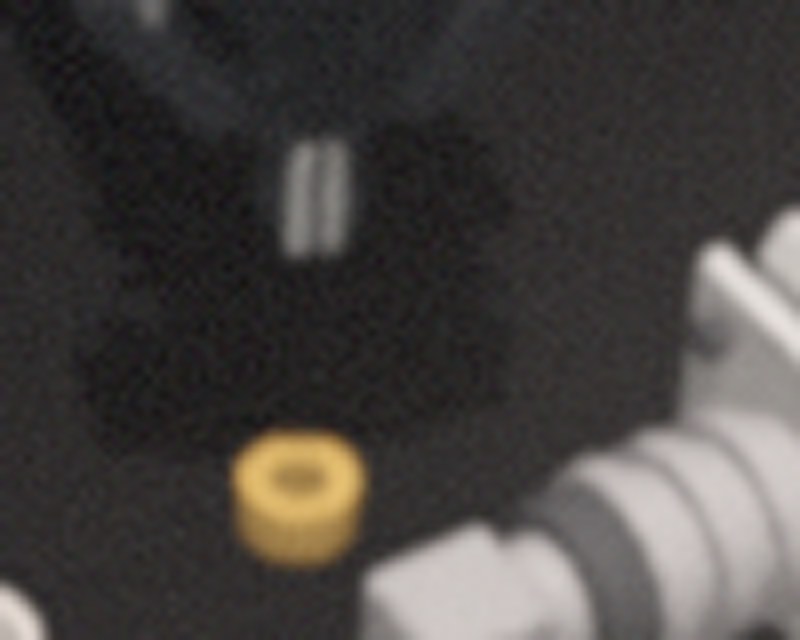

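Run:
```python
from h import *
p=get_state()['position']
for dz in (0,.01,.02,.03,.04): print(dz,proj('scene',p+[.0105,-.003,dz]), proj('scene',p+[0,0,dz]))
# nut + plates relative to  pixel
```

```text
0 [337.9708 191.9888   1.1494] [336.8038 188.6105   1.1566]
0.01 [338.0864 188.5497   1.142 ] [336.9113 185.1712   1.1492]
0.02 [338.2036 185.0658   1.1346] [337.0201 181.6875   1.1418]
0.03 [338.3222 181.5362   1.1272] [337.1303 178.1584   1.1344]
0.04 [338.4425 177.9602   1.1198] [337.242  174.5831   1.1271]
```

Run:
```python
import rig
for k in dir(rig):
    if not k.startswith('_'): 
        v=getattr(rig,k); print(k, v if isinstance(v,(int,float)) else type(v))
```

```text
IKError <class 'type'>
camera_model <class 'function'>
close_job <class 'function'>
get_state <class 'function'>
grab_frame <class 'function'>
tcp_to_grasp 0.0187
```

Emit:
servo_tool --increments '[[[0, 0, 0.03, 0, 0, 0, 0], [0, 0, 0.06, 0, 0, 0, 0], [0, 0, 0.08, 0, 0, 0, 0], [0, 0, 0.09, 0, 0, 0, 0], [0, 0, 0.096, 0, 0, 0, 0], [0, 0, 0.1, 0, 0, 0, 0], [0, 0, 0.1, 0, 0, 0, 0]]]'

```text
t: 4.1
position: [0.4646, 0.0052, -0.0159]
orientation: [-180.0, 0.0, 160.1]
ft_force: [0.6, 0.1, 0.1]
gripper_width: 0.997
```

Emit:
servo_tool --increments '[[[0, 0, 0.003, 0, 0, 0, 0], [0, 0, 0.006, 0, 0, 0, 0], [0, 0, 0.006, 0, 0, 0, 255], [0, 0, 0.006, 0, 0, 0, 255], [0, 0, 0.006, 0, 0, 0, 255], [0, 0, 0.006, 0, 0, 0, 255], [0, 0, 0.006, 0, 0, 0, 255], [0, 0, 0.006, 0, 0, 0, 255], [0, 0, 0.006, 0, 0, 0, 255], [0, 0, 0.006, 0, 0, 0, 255]]]'

```text
t: 5.1
position: [0.4646, 0.0052, -0.0213]
orientation: [180.0, 0.0, 160.1]
ft_force: [-2.7, -0.1, 8.7]
gripper_width: 0.373
```

Emit:
servo_tool --increments '[[[0, 0, -0.02, 0, 0, 0, 255], [0, 0, -0.06, 0, 0, 0, 255], [0, 0, -0.1, 0, 0, 0, 255], [0, 0, -0.1, 0, 0, 0, 255]]]'

```text
t: 5.5
position: [0.4676, 0.0052, 0.0827]
orientation: [179.9, 0.4, 160.1]
ft_force: [0.5, -0.3, -1.1]
gripper_width: 0.371
```

Run:
```python
from h import *
im,d=grab_frame('scene'); s=get_state();print(s['position'],s['gripper_width'],s['ft_force'],proj('scene',s['position']))
save(im,'s4c.png',(300,130,400,230),6)
```

```text
[0.4663 0.0052 0.0805] 0.3683611315360059 [-0.3417  0.7449 -0.1227] [337.203  190.3241   1.1581]
```

View pics/s4c.png

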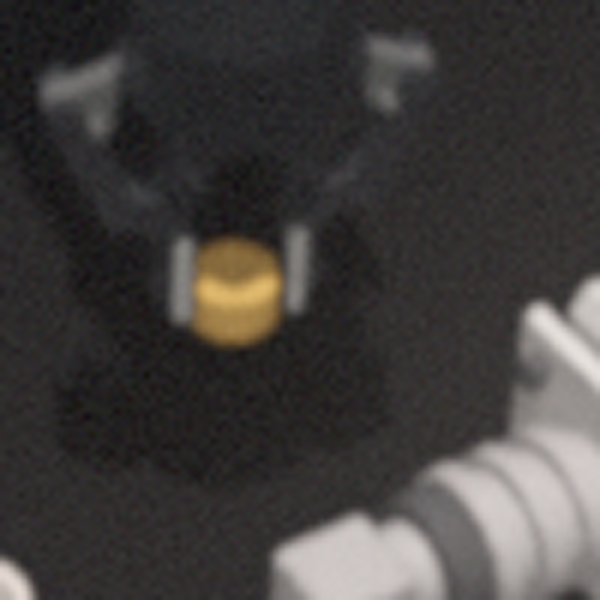

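Emit:
servo_tool --increments '[[[-0.071, -0.29, -0.022, 0, 0, 0, 255], [-0.071, -0.29, -0.022, 0, 0, 0, 255], [-0.071, -0.29, -0.022, 0, 0, 0, 255], [-0.071, -0.29, -0.022, 0, 0, 0, 255], [-0.071, -0.29, -0.022, 0, 0, 0, 255], [-0.071, -0.29, -0.022, 0, 0, 0, 255], [-0.071, -0.29, -0.022, 0, 0, 0, 255], [-0.071, -0.29, -0.022, 0, 0, 0, 255], [-0.071, -0.29, -0.022, 0, 0, 0, 255], [-0.071, -0.29, 0.02, 0, 0, 0, 255], [-0.071, -0.29, 0.05, 0, 0, 0, 255], [-0.071, -0.29, 0.076, 0, 0, 0, 255], [-0.071, -0.29, 0.076, 0, 0, 0, 255], [-0.071, -0.29, 0.076, 0, 0, 0, 255]]]'

```text
t: 6.95
position: [0.4327, -0.2904, 0.0023]
orientation: [180.0, -0.1, 160.2]
ft_force: [-0.0, -0.1, -0.6]
gripper_width: 0.363
```

Run:
```python
from h import *
im,d=grab_frame('scene'); s=get_state();print(s['position'],s['gripper_width'],s['ft_force'],proj('scene',s['position']))
save(im,'s5c.png',(150,180,290,285),5)
im,d=grab_frame('top');save(im,'t5c.png',(350,260,490,365),5)
```

```text
[ 0.4334 -0.2911  0.0031] 0.36934639756732346 [ 0.0942 -0.7846 -0.5892] [207.5561 252.1961   1.1417]
```

View pics/s5c.png

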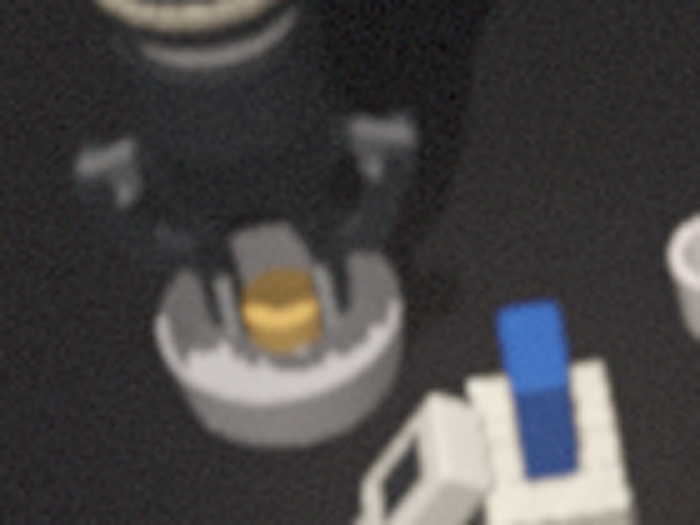

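View pics/t5c.png

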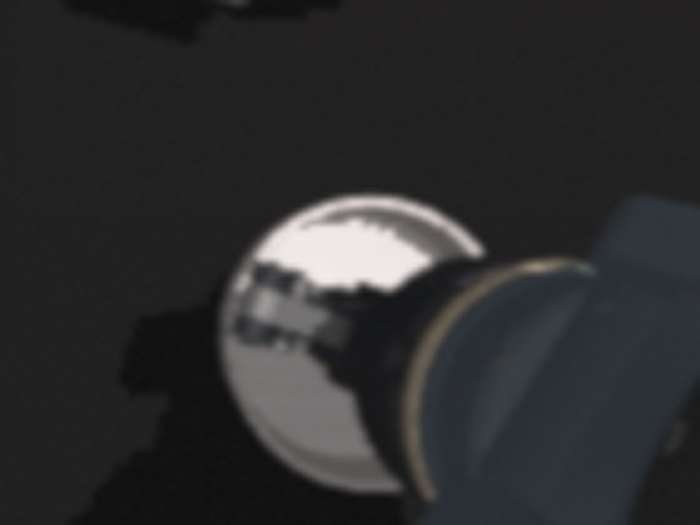

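Emit:
servo_tool --increments '[[[0, 0, 0.004, 0, 0, 0, 255], [0, 0, 0.004, 0, 0, 0, 110], [0, 0, 0.004, 0, 0, 0, 110], [0, 0, 0.004, 0, 0, 0, 110], [0, 0, -0.02, 0, 0, 0, 110], [0, 0, -0.06, 0, 0, 0, 110], [0, 0, -0.1, 0, 0, 0, 0], [0, 0, -0.14, 0, 0, 0, 0], [0, 0, -0.15, 0, 0, 0, 0]]]'

```text
t: 7.95
position: [0.4343, -0.2929, 0.1566]
orientation: [-179.9, 0.4, 160.1]
ft_force: [-0.1, -0.0, -0.9]
gripper_width: 0.994
```

Run:
```python
from h import *
im,d=grab_frame('scene'); s=get_state();print(s['position'],s['gripper_width'],s['ft_force'],proj('scene',s['position']))
save(im,'s6c.png',(150,130,310,330),3); np.save('scene6.npy',d)
P=cloud('scene',d);hsv=cv2.cvtColor(im,cv2.COLOR_RGB2HSV)
m=(cv2.inRange(hsv,(12,90,60),(32,255,255))>0)&(np.linalg.norm(P[...,:2]-[.432,-.29],axis=-1)<.08);print(m.sum(),P[m].mean(0),P[m].min(0),P[m].max(0))
m=(d>0)&(np.linalg.norm(P[...,:2]-[.432,-.29],axis=-1)<.08)&(P[...,2]>.029)&(P[...,2]<.038);print(cv2.minEnclosingCircle(P[m][:,:2].astype(np.float32)*1000))
```

```text
[ 0.4343 -0.2929  0.1562] 0.9992937516722957 [0.1134 0.3698 0.8025] [194.4998 200.9628   1.0277]
182 [ 0.4348 -0.2899  0.0187] [ 0.4174 -0.3048  0.0012] [ 0.4504 -0.2737  0.0274]
((431.3014221191406, -289.2663879394531), 51.98212432861328)
```

View pics/s6c.png

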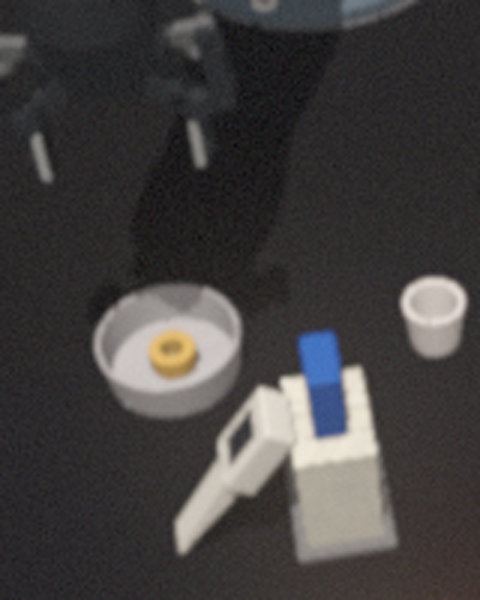

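Emit:
servo_tool --increments '[[[-0.137, 0.1077, 0, 0, 0, -3, 0], [-0.137, 0.1077, 0, 0, 0, -3, 0], [-0.137, 0.1077, 0, 0, 0, -3, 0], [-0.137, 0.1077, 0, 0, 0, -3, 0], [-0.137, 0.1077, 0, 0, 0, -3, 0], [-0.137, 0.1077, 0, 0, 0, -3, 0], [-0.137, 0.1077, 0, 0, 0, -3, 0]]]'

```text
t: 8.7
position: [0.5968, -0.2372, 0.1514]
orientation: [-180.0, -0.1, 163.1]
ft_force: [-0.8, 0.4, 0.7]
gripper_width: 0.998
```

Run:
```python
from h import *
im,d=grab_frame('scene'); s=get_state();print(s['position'],s['orientation'],s['gripper_width'],s['ft_force'],proj('scene',s['position']))
save(im,'s7c.png',(180,150,340,330),4)
im,d=grab_frame('top');save(im,'t7c.png',(320,160,480,280),5)
```

```text
[ 0.5968 -0.2374  0.1518] [-179.9898   -0.0538  163.0754] 0.9985443234088075 [-0.526  -0.1212 -0.395 ] [254.9037 248.6553   0.9513]
```

View pics/s7c.png

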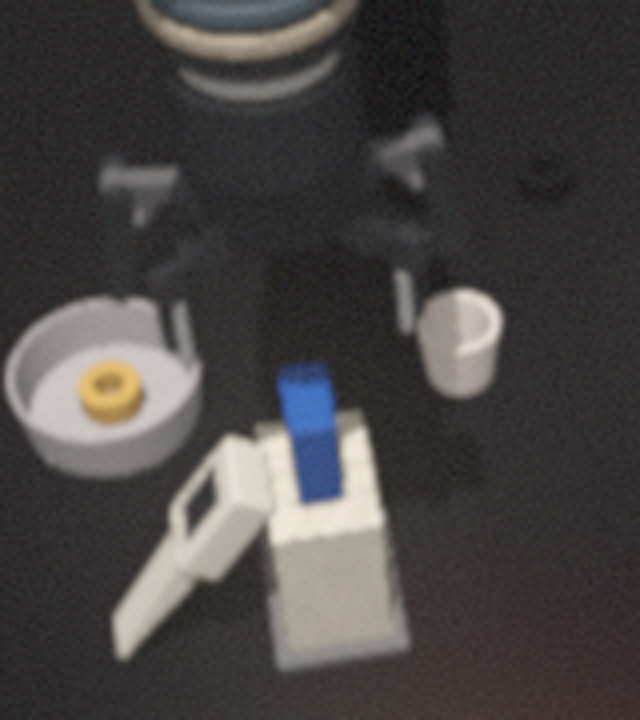

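View pics/t7c.png

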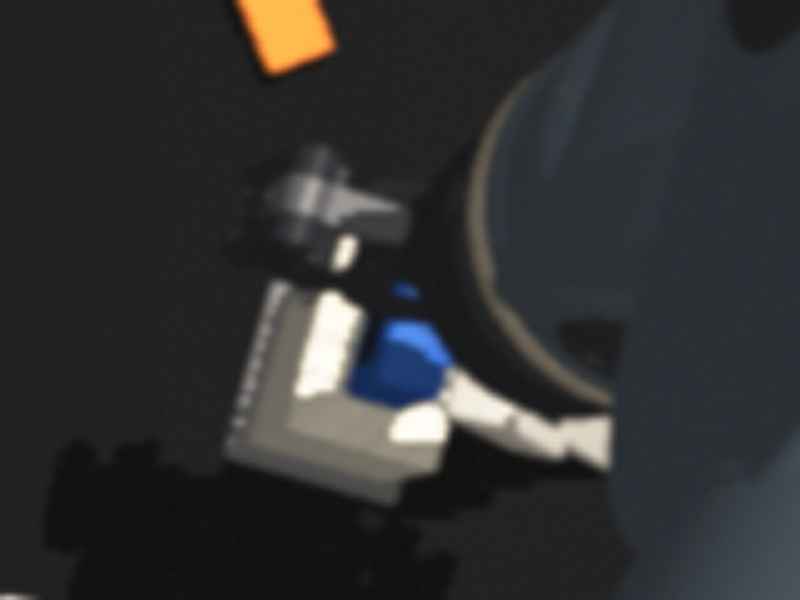

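Emit:
servo_tool --increments '[[[0, 0, 0.03, 0, 0, 0, 0], [0, 0, 0.05, 0, 0, 0, 0], [0, 0, 0.061, 0, 0, 0, 0], [0, 0, 0.061, 0, 0, 0, 0], [0, 0, 0.061, 0, 0, 0, 255], [0, 0, 0.061, 0, 0, 0, 255], [0, 0, 0.061, 0, 0, 0, 255], [0, 0, 0.061, 0, 0, 0, 255], [0, 0, 0.061, 0, 0, 0, 255], [0, 0, 0.061, 0, 0, 0, 255], [0, 0, 0.061, 0, 0, 0, 255], [0, 0, 0.061, 0, 0, 0, 255], [0, 0, 0.061, 0, 0, 0, 255]]]'

```text
t: 10.1
position: [0.5985, -0.2371, 0.0919]
orientation: [-180.0, 0.1, 163.1]
ft_force: [-0.3, -0.2, 5.8]
gripper_width: 0.251
```

Run:
```python
from h import *
im,d=grab_frame('scene'); s=get_state();print(s['position'],s['orientation'],s['gripper_width'],s['ft_force'],proj('scene',s['position']))
save(im,'s8c.png',(180,150,340,330),4)
```

```text
[ 0.5985 -0.2371  0.0918] [-179.9864    0.0735  163.1336] 0.24934715857663858 [-0.7315 -0.5003  5.3851] [258.3036 270.3656   0.9946]
```

View pics/s8c.png

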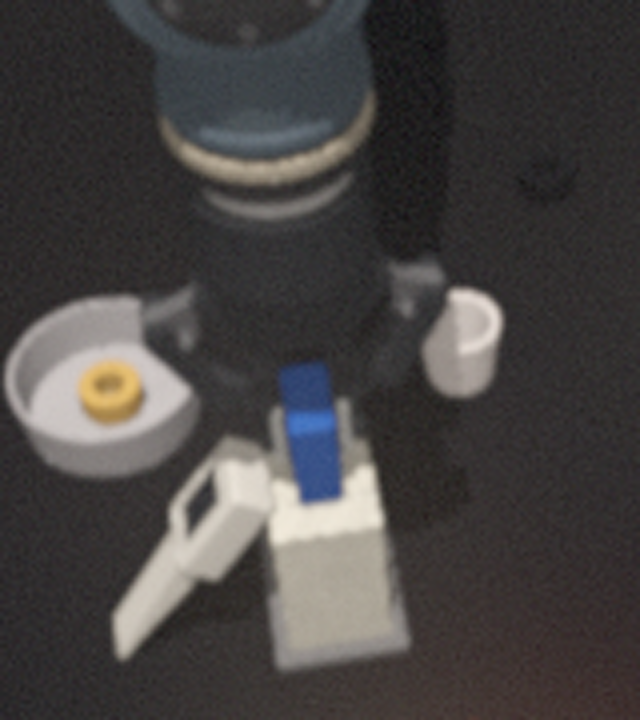

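Emit:
servo_tool --increments '[[[0, 0, -0.02, 0, 0, 0, 255], [0, 0, -0.05, 0, 0, 0, 255], [0, 0, -0.08, 0, 0, 0, 255], [0, 0, -0.11, 0, 0, 0, 255], [0, 0, -0.14, 0, 0, 0, 255], [0, 0, -0.155, 0, 0, 0, 255], [0, 0, -0.155, 0, 0, 0, 255], [0.0094, 0.031, -0.155, 0, 0, -2, 255], [0.0188, 0.062, -0.155, 0, 0, -5, 255], [0.0329, 0.108, -0.155, 0, 0, -8, 255], [0.047, 0.155, -0.155, 0, 0, -11, 255], [0.0611, 0.201, -0.155, 0, 0, -14, 255], [0.0752, 0.248, -0.155, 0, 0, -17, 255], [0.0846, 0.279, -0.155, 0, 0, -19.8, 255], [0.094, 0.3095, -0.155, 0, 0, -19.8, 255], [0.094, 0.3095, -0.155, 0, 0, -19.8, 255], [0.094, 0.3095, -0.155, 0, 0, -19.8, 255], [0.094, 0.3095, -0.155, 0, 0, -19.8, 255]]]'

```text
t: 11.95
position: [0.5976, 0.0857, 0.2452]
orientation: [-180.0, -0.1, -177.1]
ft_force: [-0.8, -0.3, -1.5]
gripper_width: 0.246
```

Run:
```python
from h import *
im,d=grab_frame('scene'); s=get_state();print(s['position'],s['orientation'],s['gripper_width'],s['ft_force'],proj('scene',s['position']));np.save('scene9.npy',d);save(im,'scene9.png')
save(im,'s9c.png',(350,100,470,250),5)
im,d=grab_frame('top');save(im,'t9c.png',(110,130,310,280),4);np.save('top9.npy',d);save(im,'top9.png')
```

```text
[0.5978 0.0855 0.2455] [-179.9766   -0.056  -177.1389] 0.24957574281479072 [ 0.4731 -0.7398 -0.9649] [412.3928 153.2638   0.9831]
```

View pics/s9c.png

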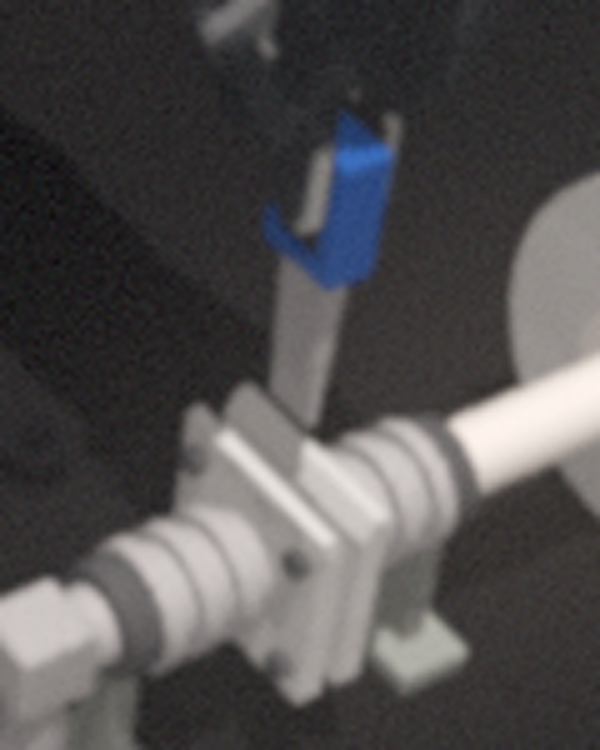

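View pics/t9c.png

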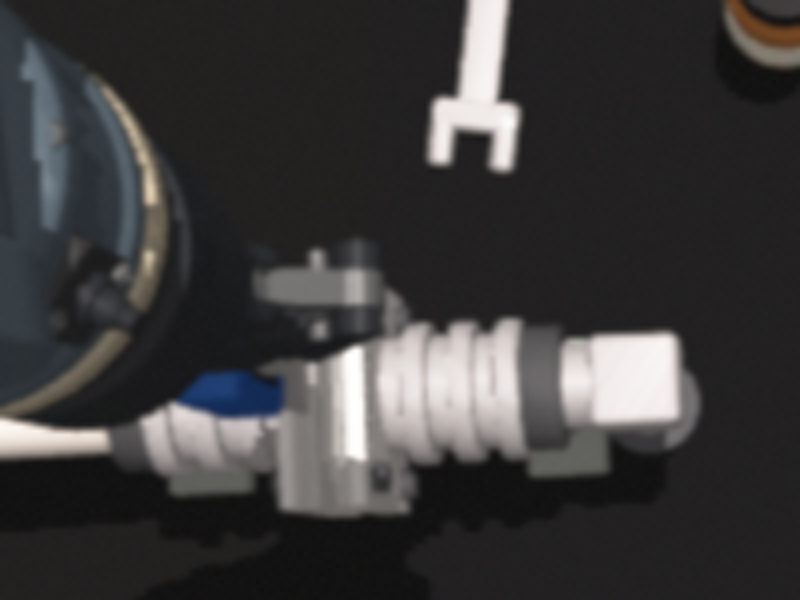

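```bash
python3 - <<'E'
from h import *
im=cv2.cvtColor(cv2.imread('pics/scene9.png'),cv2.COLOR_BGR2RGB); d=np.load('scene9.npy'); P=cloud('scene',d)
s=get_state(); p=s['position']
m=(d>0)&(np.linalg.norm(P[...,:2]-p[:2],axis=-1)<.035)&(P[...,2]>.16)
a=np.deg2rad(2.9); ex=np.array([np.cos(a),np.sin(a)]); ey=np.array([-np.sin(a),np.cos(a)])
for z in np.arange(.165,.26,.006):
    k=m&(P[...,2]>=z)&(P[...,2]<z+.006); q=P[k][:,:2]-p[:2]
    if len(q)>2: X=q@ex;Y=q@ey; print(round(z,3),len(q),'x',X.min(),X.max(),'y',np.sort(Y)[[0,len(Y)//2,-1]])
print('tip proj',proj('scene',[*p[:2],p[2]-.072]))
for sx in(-.012,.012):
  for sy in (-.0015,.0015):
    print(proj('scene',[*(p[:2]+sx*ex+sy*ey),p[2]-.072]))
E
python3 - <<'E'
import sys; sys.path.insert(0,'.')
import os; os.chdir('.')
from h import *
# plates: profile across y using the initial frames
a=np.deg2rad(2.9); ex=np.array([np.cos(a),np.sin(a)]); ey=np.array([-np.sin(a),np.cos(a)])
c0=np.array([.5978,.0864])
for n in('scene','top'):
    im=cv2.imread(f'pics/{n}0.png',0).astype(np.float32); 
    ts=np.arange(-.03,.0301,.0015); acc=0
    for sx in np.arange(-.025,.026,.005):
        uv=np.array([proj(n,[*(c0+sx*ex+t*ey),.145])[:2] for t in ts],np.float32)
        acc=acc+cv2.remap(im,uv[None,:,0],uv[None,:,1],cv2.INTER_LINEAR)[0]
    print(n); print(np.c_[ts*1000,acc/11].round(1).tolist())
E
```

```text
0.171 11 x -0.013694969856379786 0.011002628671063492 y [-0.0015 -0.0004  0.0033]
0.177 23 x -0.011095492740167578 0.011807970728845445 y [-0.0028 -0.0005  0.0043]
0.183 29 x -0.015070704127280935 0.011282800817470582 y [-0.0022 -0.0003  0.0033]
0.189 22 x -0.013032359867507374 0.01166414777258435 y [-0.0024 -0.0008  0.0021]
0.195 24 x -0.010074744874395157 0.012260954786565642 y [-0.005  -0.0014  0.0031]
0.201 26 x -0.012311769077031113 0.012016599731094202 y [-0.003  -0.0016  0.0044]
0.207 29 x -0.013293471113425074 0.012880713063227708 y [-0.0043 -0.0021  0.0059]
0.213 26 x -0.015457053349982357 0.011453045974971956 y [-0.0047 -0.0024  0.0064]
0.219 34 x -0.011993368327119605 0.011893791248482957 y [-0.0049 -0.0028  0.0064]
0.225 29 x -0.01156320672581644 0.011200680820152693 y [-0.0054 -0.003   0.0053]
0.231 30 x -0.013545894465777279 0.01178258961482619 y [-0.006  -0.0032  0.0077]
0.237 33 x -0.014109567466375086 0.012925640689475057 y [-0.0069 -0.004   0.006 ]
0.243 6 x -0.009112931593007197 0.008255996227565244 y [-0.0067 -0.005  -0.0044]
0.249 42 x -0.01829926451047701 0.0199
[... 834 characters left out ...]
24.0, 128.1], [25.5, 121.1], [27.0, 117.8], [28.5, 114.4], [30.0, 111.7]]
top
[[-30.0, 170.9], [-28.5, 175.7], [-27.0, 175.3], [-25.5, 169.2], [-24.0, 155.8], [-22.5, 137.8], [-21.0, 127.1], [-19.5, 132.2], [-18.0, 172.1], [-16.5, 230.4], [-15.0, 251.1], [-13.5, 252.8], [-12.0, 249.3], [-10.5, 231.4], [-9.0, 202.7], [-7.5, 191.5], [-6.0, 173.2], [-4.5, 143.9], [-3.0, 129.0], [-1.5, 132.2], [0.0, 158.0], [1.5, 195.0], [3.0, 208.9], [4.5, 206.3], [6.0, 205.7], [7.5, 213.7], [9.0, 231.4], [10.5, 247.2], [12.0, 252.4], [13.5, 251.6], [15.0, 236.8], [16.5, 194.7], [18.0, 164.4], [19.5, 153.6], [21.0, 158.1], [22.5, 173.3], [24.0, 180.7], [25.5, 178.9], [27.0, 172.4], [28.5, 164.2], [30.0, 160.6]]
```

Emit:
servo_tool --increments '[[[0, 0.0015, 0, 0, 0, 0, 255], [0, 0.0015, 0.01, 0, 0, 0, 255], [0, 0.0015, 0.02, 0, 0, 0, 255], [0, 0.0015, 0.027, 0, 0, 0, 255], [0, 0.0015, 0.032, 0, 0, 0, 255], [0, 0.0015, 0.036, 0, 0, 0, 255], [0, 0.0015, 0.04, 0, 0, 0, 255], [0, 0.0015, 0.04, 0, 0, 0, 255], [0, 0.0015, 0.04, 0, 0, 0, 255]]]'

```text
t: 12.95
position: [0.5979, 0.0881, 0.2062]
orientation: [-180.0, 0.0, -177.1]
ft_force: [-0.4, -0.3, -0.6]
gripper_width: 0.249
```

Run:
```python
from h import *
im,d=grab_frame('scene'); s=get_state();print(s['position'],s['orientation'],s['gripper_width'],s['ft_force'],s['moment'])
save(im,'s10c.png',(350,130,450,230),6)
```

```text
[0.598  0.0881 0.2064] [-179.9972    0.0202 -177.0687] 0.2517193156182758 [-0.4461 -0.4714 -0.1049] [ 0.0169 -0.026  -0.0388]
```

View pics/s10c.png

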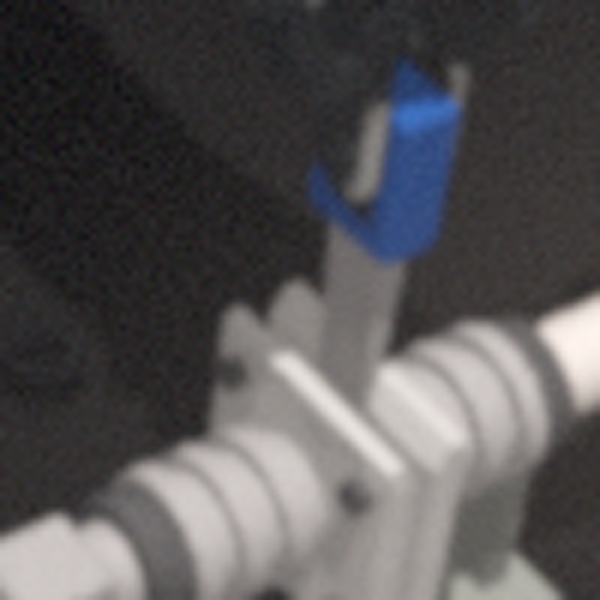

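Emit:
servo_tool --increments '[[[0, 0, 0.003, 0, 0, 0, 255], [0, 0, 0.006, 0, 0, 0, 255], [0, 0, 0.009, 0, 0, 0, 255], [0, 0, 0.012, 0, 0, 0, 255], [0, 0, 0.012, 0, 0, 0, 255], [0, 0, 0.012, 0, 0, 0, 255]]]'

```text
t: 13.6
position: [0.5978, 0.088, 0.194]
orientation: [-180.0, -0.0, -177.1]
ft_force: [-0.4, 0.5, -1.2]
gripper_width: 0.243
```

Run:
```python
from h import *
s=get_state();print(s['position'],s['ft_force'],s['moment'])
```

```text
[0.5978 0.088  0.194 ] [-0.4102  0.4956 -1.1641] [-0.0432  0.0165 -0.0042]
```

Emit:
servo_tool --increments '[[[0, 0, 0.003, 0, 0, 0, 255], [0, 0, 0.006, 0, 0, 0, 255], [0, 0, 0.008, 0, 0, 0, 255], [0, 0, 0.008, 0, 0, 0, 255], [0, 0, 0.008, 0, 0, 0, 255]]]'

```text
t: 14.1
position: [0.5977, 0.0879, 0.186]
orientation: [-180.0, -0.0, -177.1]
ft_force: [-0.2, -1.6, 0.2]
gripper_width: 0.245
```

Emit:
servo_tool --increments '[[[0, 0, 0.002, 0, 0, 0, 255], [0, 0, 0.004, 0, 0, 0, 255], [0, 0, 0.006, 0, 0, 0, 255], [0, 0, 0.006, 0, 0, 0, 255]]]'

```text
t: 14.5
position: [0.5978, 0.0878, 0.1798]
orientation: [-180.0, -0.0, -177.1]
ft_force: [0.8, -2.6, -2.5]
gripper_width: 0.246
```

Emit:
servo_tool --increments '[[[0, -0.0005, 0.001, 0, 0, 0, 255], [0, -0.0005, 0.002, 0, 0, 0, 255], [0, -0.0005, 0.003, 0, 0, 0, 255], [0, -0.0005, 0.003, 0, 0, 0, 255]]]'

```text
t: 14.9
position: [0.5979, 0.0875, 0.177]
orientation: [-180.0, -0.0, -177.1]
ft_force: [0.6, -0.5, -1.5]
gripper_width: 0.248
```

Run:
```python
from h import *
for i in range(4):
    grab_frame('scene'); s=get_state();print(s['position'],s['ft_force'],s['moment'])
```

```text
[0.5979 0.0875 0.177 ] [ 0.4409 -1.5134 -0.9436] [-0.4468 -0.1173 -0.047 ]
[0.5978 0.0875 0.1769] [-0.1061 -1.3181 -2.5322] [-0.4511 -0.1221  0.0186]
[0.5978 0.0875 0.177 ] [ 0.6272 -1.3308 -1.2311] [-0.4794 -0.0614  0.0182]
[0.5978 0.0875 0.177 ] [-0.0379 -1.6283 -1.9402] [-0.4372 -0.1166  0.0187]
```

Emit:
servo_tool --increments '[[[0, -0.0004, 0.001, 0, 0, 0, 255], [0, -0.0004, 0.002, 0, 0, 0, 255], [0, -0.0004, 0.003, 0, 0, 0, 255], [0, -0.0004, 0.004, 0, 0, 0, 255], [0, -0.0004, 0.005, 0, 0, 0, 255], [0, -0.0004, 0.005, 0, 0, 0, 255]]]'

```text
t: 15.7
position: [0.5979, 0.0871, 0.1719]
orientation: [-180.0, -0.0, -177.1]
ft_force: [-0.9, -1.1, -1.9]
gripper_width: 0.251
```

Run:
```python
from h import *
for i in range(3):
    grab_frame('scene'); s=get_state();print(s['position'],s['ft_force'],s['moment'])
```

```text
[0.5979 0.0871 0.172 ] [ 0.3959 -1.165  -0.7984] [-0.3562 -0.0672  0.0473]
[0.5979 0.0871 0.172 ] [ 0.4992 -1.3252 -1.977 ] [-0.3735 -0.1027 -0.0536]
[0.5979 0.0871 0.172 ] [ 0.5908 -0.4963 -1.5159] [-0.4442 -0.0491  0.0006]
```

Emit:
servo_tool --increments '[[[0, -0.0005, 0.001, 0, 0, 0, 255], [0, -0.0005, 0.002, 0, 0, 0, 255], [0, -0.0005, 0.003, 0, 0, 0, 255], [0, -0.0005, 0.004, 0, 0, 0, 255], [0, -0.0005, 0.004, 0, 0, 0, 255]]]'

```text
t: 16.35
position: [0.598, 0.0868, 0.1681]
orientation: [180.0, 0.0, -177.1]
ft_force: [0.3, 0.6, -0.5]
gripper_width: 0.251
```

Run:
```python
from h import *
for i in range(3):
    im,d=grab_frame('scene'); s=get_state();print(s['position'],s['ft_force'],s['moment'])
save(im,'s11c.png',(350,130,450,230),6)
```

```text
[0.598  0.0868 0.168 ] [ 0.4205  0.4304 -0.0654] [ 0.162  -0.1997 -0.0052]
[0.598  0.0868 0.168 ] [ 0.2591  0.9016 -0.7014] [ 0.1126 -0.1056 -0.0127]
[0.5979 0.0867 0.168 ] [ 0.6866  0.6441 -1.3382] [ 0.1414 -0.088  -0.055 ]
```

View pics/s11c.png

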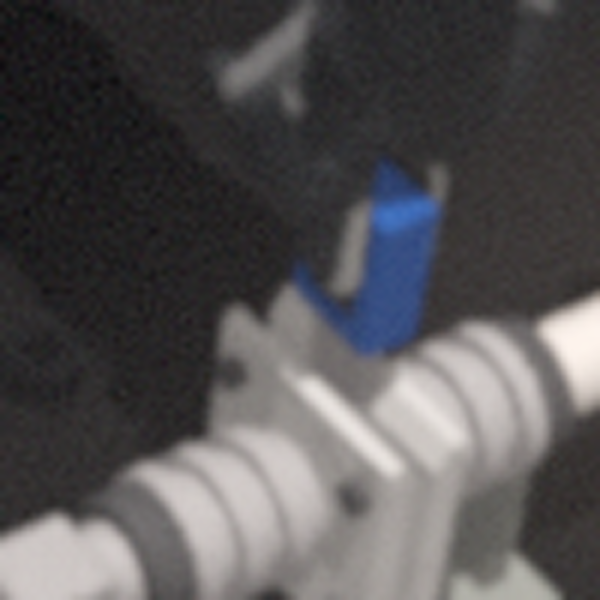

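Emit:
servo_tool --increments '[[[0, 0.0001, 0.001, 0, 0, 0, 255], [0, 0.0001, 0.002, 0, 0, 0, 255], [0, 0.0001, 0.003, 0, 0, 0, 255], [0, 0.0001, 0.004, 0, 0, 0, 255], [0, 0.0001, 0.005, 0, 0, 0, 255], [0, 0.0001, 0.006, 0, 0, 0, 255]]]'

```text
t: 17.1
position: [0.598, 0.0868, 0.1622]
orientation: [-180.0, 0.0, -177.1]
ft_force: [-0.0, 0.5, 3.2]
gripper_width: 0.247
```

Run:
```python
from h import *
for i in range(3):
    im,d=grab_frame('scene'); s=get_state();print(s['position'],s['ft_force'],s['moment'])
```

```text
[0.598  0.0867 0.162 ] [ 0.583  -0.004   3.5172] [ 0.1554 -0.0583 -0.0413]
[0.598  0.0868 0.1621] [0.9306 0.7023 1.7523] [ 0.1265 -0.1173 -0.0443]
[0.598  0.0867 0.1621] [0.9678 0.4803 2.5921] [ 0.1872 -0.1268 -0.0268]
```

Emit:
servo_tool --increments '[[[0, 0, 0.001, 0, 0, 0, 255], [0, 0, 0.002, 0, 0, 0, 255], [0, 0, 0.003, 0, 0, 0, 255], [0, 0, 0.004, 0, 0, 0, 255], [0, 0, 0.005, 0, 0, 0, 255], [0, 0, 0.006, 0, 0, 0, 255]]]'

```text
t: 17.85
position: [0.5981, 0.0867, 0.1562]
orientation: [-180.0, 0.0, -177.1]
ft_force: [-0.4, 0.5, 5.6]
gripper_width: 0.249
```

Run:
```python
from h import *
for i in range(4):
    im,d=grab_frame('scene'); s=get_state();print(s['position'],s['ft_force'],s['moment'],s['gripper_width'])
save(im,'s12c.png',(350,130,450,230),6)
P=cloud('scene',d); hsv=cv2.cvtColor(im,cv2.COLOR_RGB2HSV)
p=s['position']; b=(d>0)&(cv2.inRange(hsv,(100,120,40),(128,255,255))>0)&(np.linalg.norm(P[...,:2]-p[:2],axis=-1)<.04)
z=np.sort(P[b][:,2]);print('handle z',z[[2,len(z)//50,-3]])
```

```text
[0.5981 0.0867 0.1561] [0.5573 1.0475 5.7643] [ 0.1101 -0.0515 -0.0826] 0.2518327642956253
[0.598  0.0868 0.1561] [0.0003 0.7961 4.7521] [ 0.1749 -0.0707 -0.0856] 0.24743287824230137
[0.598  0.0867 0.1561] [0.0977 0.3672 4.0264] [ 0.1583 -0.1475 -0.0414] 0.2465111212035805
[0.598  0.0867 0.1561] [ 0.4498 -0.4246  4.0801] [ 0.1302 -0.0485 -0.0376] 0.2503748037216047
handle z [0.1671 0.1675 0.2174]
```

View pics/s12c.png

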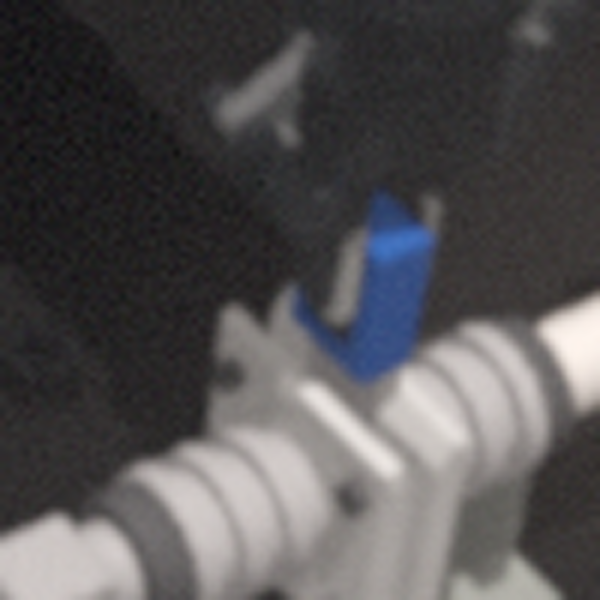

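Emit:
servo_tool --increments '[[[0, 0, 0.001, 0, 0, 0, 255], [0, 0, 0.002, 0, 0, 0, 255], [0, 0, 0.003, 0, 0, 0, 255], [0, 0, 0.003, 0, 0, 0, 255], [0, 0, 0.003, 0, 0, 0, 255], [0, 0, 0.003, 0, 0, 0, 255], [0, 0, 0.003, 0, 0, 0, 255], [0, 0, 0.003, 0, 0, 0, 255]]]'

```text
t: 18.85
position: [0.5981, 0.0868, 0.1533]
orientation: [-180.0, 0.0, -177.1]
ft_force: [0.2, 0.0, 6.0]
gripper_width: 0.251
```

Run:
```python
from h import *
for i in range(4):
    im,d=grab_frame('scene'); s=get_state();print(s['t'],s['position'],s['orientation'],s['ft_force'],s['moment'],s['gripper_width'])
save(im,'scene13.png')
P=cloud('scene',d); hsv=cv2.cvtColor(im,cv2.COLOR_RGB2HSV)
p=s['position']; b=(d>0)&(cv2.inRange(hsv,(100,120,40),(128,255,255))>0)&(np.linalg.norm(P[...,:2]-p[:2],axis=-1)<.04)
z=np.sort(P[b][:,2]);print('handle z',z[[2,len(z)//50,-3]])
```

```text
18.9 [0.5981 0.0868 0.1533] [-179.9979    0.0275 -177.0693] [-0.0467  0.9278  5.5684] [ 0.1291 -0.0485 -0.0517] 0.2448872344604365
18.95 [0.5981 0.0868 0.1533] [-179.9968    0.0249 -177.0686] [-0.1014  0.7397  5.3231] [ 0.1324 -0.0689  0.0106] 0.2455073374671753
19.0 [0.5981 0.0867 0.1533] [-179.997     0.0257 -177.0725] [0.1539 0.703  5.0309] [ 0.1468 -0.0542 -0.0086] 0.24606107596331492
19.05 [0.5981 0.0868 0.1533] [-179.9969    0.0239 -177.0669] [0.0879 0.7737 5.3513] [ 0.1036 -0.0326 -0.1114] 0.2486569548931379
handle z [0.1641 0.1648 0.214 ]
```

View pics/scene13.png

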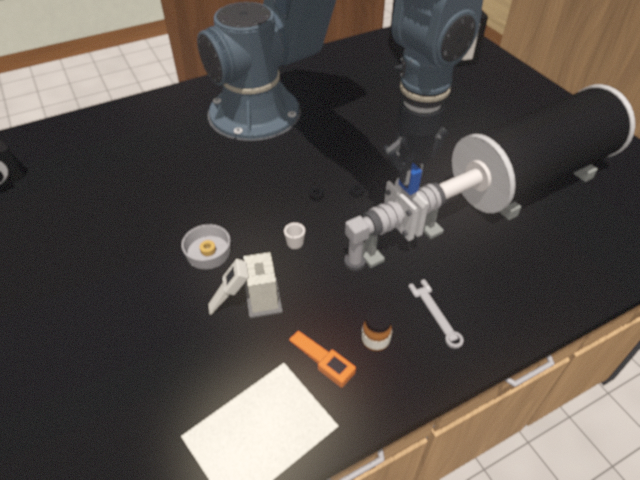

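```bash
python3 -c "
from rig import *
print(close_job())"
```

```text
the job is handed in; nothing more can be done
None
```

I dropped the brass nut into the steel dish, then drew the blue gauge from its stand and slid it into the flange gap. I handed the job in at about 19 s, still gripping the gauge by its handle.

**Last checks**
- **Nut:** in the picture it lies flat near the middle of the dish, released, and the dish looks upright.
- **Gauge position:** it was still and upright, with the gripper turned 2.9° to match the plates. The tip was about 62–64 mm below the plate tops; the handle height in the image agrees with the arm's own reading to about 2 mm.
- **Gauge forces:** the steady upward reading was about 5–6 N. That is about 6.5 N from the plates once the gauge's weight is added, near the low end of snug. The net sideways force was about 0.7 N, so the plates press almost evenly. I estimate 3–4 N on each, but there is no direct reading per plate.
- **Jar, crucible and wrench:** they show no visible movement.

**What disagreed**
- **First nut grasp:** the fingers closed above the nut without touching it. In the images the fingertips sat about 28 mm behind the reported tool point, so I allowed for that in every later grasp.
- **Cameras:** the two cameras disagreed by about 3 mm on where the gap was, so I centred the blade by the sideways force instead.
- **Orange look-alike:** it tipped flat on its own early on; the arm never went near it.

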